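# Seat the ejector comb in its slotted plate and latch it

### The arm

A 7-joint arm with a two-finger parallel gripper is mounted at the origin on a cart in front of the work surface, level with it; the furniture and walls round the work are solid. World frame = base frame: x ahead of the robot, y to its left, z up, the work surface at z = 0. Lengths are in m, angles in rad, forces in N, time in s.
With the tool pointing down it reaches from about 0.4 to 0.875 m from the base axis. Payload 6.5 kg.
Tool frame: the origin (TCP) lies midway between the tips of the shut fingers; the grasp point (between the pads) lies 19 mm behind it; z points along the fingers, y is the line along which they close (so a half turn about z gives the same grasp; the last joint's range is limited). The gripper opens to 88 mm and grips with 3 to 60 N. Pads are 18 mm wide; open, the fingers measure 123 mm over their backs; the gripper's body (75 mm by 187 mm) begins 45 mm behind the grasp point.
Start: joints at [-1.25, 0.536, -0.004, 1.538, 0.003, 1.067, -0.071], TCP at [0.245, 0.602, 0.239] pointing down, gripper open.
Joint ranges: [-2.7, 2.7], [-0.37, 2.16], [-1.27, 1.26], [0.24, 2.4], [-1.31, 4.45], [0.19, 1.91], [-2.76, 2.76]. Speed limits (rad/s): [2.39, 2.39, 3.14, 3.14, 3.14, 3.14, 3.14].

### API

Orientations are given as a unit quaternion [w, x, y, z].
In Python, from station import * gives the robot as it stands.
- The arm moves only by the tool servo_tool, never from a script. Its argument "plan" is a list that holds one entry, the list of rows, each a list of 6 numbers: the shift along the tool's x, y, z scaled (see below), then the turn, a rotation vector about the tool's x, y, z scaled (see below). A call has exactly 8 rows; each row shifts and turns the commanded pose from where the row before left it, along the tool's axes as they then stand; what a row does not reach is not made up. The controller multiplies each number of a shift by 500 mm and each number of a turn by 0.1 rad. A row lasts 1/8 s, in which the tool goes at most 62.5 mm and 10.7 degrees, less where a joint would pass 70% of its speed; a pose out of reach is approached as far as the arm can. A call with a number of a shift or a turn outside -1 to 1 is refused whole. A call with a gripper value outside its range is refused whole. "gripper" is the opening, from 0 (shut) to 1 (fully open), set as the call begins (left out, the last holds). The fingers move at their own pace and stop on an object; the grip force is fixed at half the most. Time passes only in rows, so rows that do not move let the fingers close, or fill a call up. It gives the time, the measured TCP pose, the force, the opening and the grip force at its end, in the units of the state.
- get_state(): the state, without advancing time (a new reading comes with each control period).
- grab_frame(name): name is "side" or "top"; returns the picture (384x512x3 uint8, red, green, blue); there is no depth.
- get_calibration(name): a dict with "mtx" (3x3 intrinsics, pixels), "rvec" (rotation vector, rad) and "tvec" (3), from world to camera coordinates, as OpenCV has them. Camera axes: x right, y down, z forward; pixel columns grow to the right and rows downward; lengths in m; the calibration is good to about 2 mm. A picture is of the moment at which its call begins. get_calibration takes no time and is no camera call.
- hand_in(): hands the job in; it is judged then, once.
Trained networks look in the newest picture that a camera, given by its name, has taken for a name from the list of things; names that differ only in an ending like _2 or _b are one class to them, and where a whole thing is asked for, a point or a joint stands for the part that bears it (a point fixed in the world has none). Each returns a list of dicts, best first, with "confidence" (0 to 1); they miss things now and then, are a little off and sometimes report something else, mostly with a low value. They report only what shows in the picture. A call takes as long as a camera call.
- recognise(camera, query): "xy" ([column, row] in pixels, amid what is visible of it).
The state is a dict: "t": time; "joint_positions": joint angles; "qvel": joint speeds; "tau": joint torques, N m; "tcp_pos": TCP position; "tcp_rot": TCP orientation; "contact_force": force on the tool from outside, world axes, zero at the start; "wrist_torque": the same for the moment, N m; "width": finger opening in m; "finger_force": force on a finger pad.
Only numpy, scipy, OpenCV 4.12 (cv2) and the standard library are available. Lean on these libraries where they do the work, as an engineer would, in place of code of your own. Each camera call takes 0.05 s, during which the arm holds its last target. There are 200 camera calls.

### The job

Lift the steel comb with the blue grip out of its grey stand and lower it into the brass slotted plate, so that all five teeth go into the five slots and its back sits fully home on the brass. The brass plate may be clamped a little to one side in its holder, so press only lightly and feel along the row for the slots, never forcing the comb. Then swing the red latch fully round over the end of the comb's back, let go, and leave the other things on the bench where they are.

Things in the scene. Friction and masses are not known exactly. Their poses are not given: they have to be found in the camera images.
- comb: Steel comb, 0.13 to 0.21 kg, loose, hanging teeth down in the stand. Origin: middle of the five tooth tips, z up, y along the row. Teeth at y = -36, -18, 0, 18, 36, each 6 mm (y) x 10 (x), z 0 to 18, ends square. Back bar 14 x 104 x 12, z 18 to 30. A half turn about z gives the same comb.
- comb_grip (a point): On the comb, 47 mm above the tooth tips: centre line of the blue grip rib, 14 mm (x, grasp across it) x 24 (y), z 30 to 60 over the tips, as thick as the back bar under it.
- stand: Fixed grey parking stand, 50 x 120 mm, 34 mm high. Origin under its centre, y along the comb's row. The comb's back bar lies in its two end notches (1.5 mm play each side), tooth tips 8 mm above the bench; lift straight up 30 mm or more to clear.
- holder: Fixed holder: dark base 60 (x) x 182 mm (y from -78 to 104), 8 thick, aluminium rails to 24 mm round the brass plate, latch post at y = +88. Origin: underside, below the nominal middle of the slots; y along the slot row. Comb fully home: its origin 12 mm above this one, back lying on the brass, back's top at 42 mm. Contact of comb and holder over 35 N marks the brass and fails.
- slot_row (a point): Fixed in the holder at x = y = 0, 30 mm up, level with the top of the brass plate (36 x 116). Five slots right through, 18 mm pitch along y, each 8 mm (y) x 15 (x). The plate is clamped rigidly with its middle slot anywhere from -8 to +8 mm along y from this point; that shift is not reported: see or feel it. Off the match no tooth enters and the tips stand on the brass.
- latch (a joint): Angle (rad) of the red latch about the holder's post. 0: open, bar along the holder's -x; grows counter-clockwise seen from above; stop at 1.57: closed, bar along -y over the comb's back. Bar 16 mm wide, 5 thick, underside 44.5 mm above the bench, 56 mm long from the pivot; it passes over the back only when the comb is home. Stays where left; under 2 N at the pin moves it.
- latch_pin (a point): Middle of the upright black pin at the latch's free end, 50 mm from the pivot: 10 mm diameter, from 49.5 to 75.5 mm above the bench, this point at 62.5 mm. Push or pinch it here to swing the latch.
- steel_insert: Bystander: bare steel mould insert block, 44 x 30 x 47 mm, origin under its centre.
- amber_insert: Bystander: amber-coloured mould insert block, 44 x 30 x 47 mm, origin under its centre.
- paste_jar: Bystander: small white jar with steel lid, 47 mm across, 37 high, origin under its centre.
- oil_bottle: Bystander: small brown and black bottle, 42 mm across, 69 high, origin under its centre.
- tape_roll: Bystander: roll of masking tape lying flat, 86 mm across, 24 high, origin under its centre.
- oilstone: Bystander: grey oilstone, 100 (x) x 25 x 12 mm, origin under its centre.

How it is judged:
On the way:
1. all five teeth are in their slots and the comb is fully home, with the latch still open (z of comb in the frame of holder between 0.01 and 0.0145 m and x of comb in the frame of holder between -0.004 and 0.004 m and y of comb in the frame of holder between -0.0105 and 0.0105 m and angle between the z axis of comb and the z axis of holder, either way round below 0.06 rad and value of joint latch below 0.7 rad), for 0.2 s.
At the end, for the whole second after the job is handed in: The comb is fully home in the slotted plate (its back within 2.5 mm of the brass, upright within 0.06 rad, tooth row on the slots), the latch is swung over its back to at least 1.42 rad, and all is at rest (z of comb in the frame of holder between 0.01 and 0.0145 m and x of comb in the frame of holder between -0.004 and 0.004 m and y of comb in the frame of holder between -0.0105 and 0.0105 m and angle between the z axis of comb and the z axis of holder, either way round below 0.06 rad and value of joint latch above 1.42 rad and linear speed of comb below 0.02 m/s and velocity of joint latch below 0.1 rad/s); the robot touches nothing.
It fails at once if the comb was pressed against the holder or slotted plate with more than 35 N (contact force between comb and holder above 35 N).
It fails at once if a bystander was moved more than 20 mm (distance of any of steel_insert, amber_insert, paste_jar, oil_bottle, tape_roll, oilstone from where it was at the start of the episode above 0.02 m).
It also fails if it takes over 64 s, if anything falls off the work surface, if the arm or the gripper's body presses on something with over 40 N, if the wrist force passes 120 N, or if a joint passes its speed limit or range.

## Working session

There is one attempt and no reset: what is moved stays moved. The work goes in short steps, Python scripts to look and compute and a tool call to move; the robot and the scene stay as the last step left them, time stands still between calls to the robot, and variables do not carry over. Pictures are saved under pics/ and viewed, at most 10 in all, crops included, and the job is handed in when it is done.

Besides the shell and the picture viewer there is one more tool, called after "Request:" by a JSON object that holds its "method" and its "body". servo_tool: Moves the arm, as the interface text tells. Shifts and turns lie within -1 to 1; 1 stands for 500 mm of shift or 0.1 rad of turn. Its arguments: {"type":"object","properties":{"plan":{"type":"array"},"gripper":{"type":"number"}},"required":["plan"]}

```bash
mkdir -p pics
cat > h.py <<'E'
from station import *
import numpy as np, cv2
from scipy.spatial.transform import Rotation as R
def cal(n):
    c=get_calibration(n); return np.array(c["mtx"],float),np.array(c["rvec"],float).ravel(),np.array(c["tvec"],float).ravel()
def ray(n,px):
    K,r,t=cal(n); M=cv2.Rodrigues(r)[0]; d=M.T@np.linalg.inv(K)@np.array([px[0],px[1],1.]); return -M.T@t,d
def atz(n,px,z):
    o,d=ray(n,px); return o+d*(z-o[2])/d[2]
def proj(n,P):
    K,r,t=cal(n); return cv2.projectPoints(np.array(P,float).reshape(-1,1,3),r,t,K,None)[0].reshape(-1,2)
def save(n,f): 
    im=grab_frame(n); cv2.imwrite(f,im[:,:,::-1]); return im
E
python3 - <<'E'
from h import *
ims=[save(n,f"pics/{n}0.png") for n in("top","side")]
for n in("top","side"):
    print(n,ray(n,(256,192)),cal(n)[0][0,0])
    for q in ["comb","comb_grip","stand","holder","latch","latch_pin","steel_insert","amber_insert","paste_jar","oil_bottle","tape_roll","oilstone"]:
        r=recognise(n,q)[:2]
        print(q,[(np.round(x["xy"]),round(x["confidence"],2),np.round(atz(n,x["xy"],.03),3)) for x in r])
s=get_state();print(s)
E
```

```text
top (array([0.34099491, 0.05497461, 1.37839643]), array([ 0.16468945,  0.00525719, -0.98635184])) 364.7619535496773
comb [(array([209., 203.]), 0.64, array([0.527, 0.239, 0.03 ]))]
comb_grip []
stand [(array([214., 203.]), 0.67, array([0.528, 0.219, 0.03 ]))]
holder [(array([332., 211.]), 0.59, array([ 0.49 , -0.219,  0.03 ])), (array([384., 172.]), 0.4, array([ 0.634, -0.422,  0.03 ]))]
latch [(array([327., 189.]), 0.55, array([ 0.575, -0.205,  0.03 ])), (array([332., 208.]), 0.29, array([ 0.503, -0.219,  0.03 ]))]
latch_pin [(array([329., 192.]), 0.39, array([ 0.564, -0.212,  0.03 ]))]
steel_insert [(array([160., 203.]), 0.66, array([0.53 , 0.421, 0.03 ]))]
amber_insert [(array([208., 202.]), 0.59, array([0.531, 0.24 , 0.03 ])), (array([383., 173.]), 0.46, array([ 0.63 , -0.418,  0.03 ]))]
paste_jar [(array([383., 173.]), 0.5, array([ 0.631, -0.42 ,  0.03 ]))]
oil_bottle [(array([139., 182.]), 0.47, array([0.609, 0.502, 0.03 ]))]
tape_roll [(array([290., 151.]), 0.67, array([ 0.721, -0.071,  0.03 ]))]
oilstone [(array([385., 213.]), 0.77, array([ 0.479, -0.415,  0.03 ]))]
side (arr
[... 1010 characters left out ...]
053,  0.53642028, -0.00444401,  1.53792903,  0.00260005,
        1.06730761, -0.0711895 ]), 'qvel': array([-4.58604818e-04,  1.92447308e-04, -3.27305405e-04,  2.80408371e-04,
        2.30286650e-05,  4.17079695e-05,  2.68551505e-04]), 'tau': array([-6.18707563e-04, -5.70911765e+01,  9.89337042e-01, -2.51907563e+01,
       -5.64280513e-02,  1.09808563e-02,  2.25750119e-05]), 'tcp_pos': array([0.24515377, 0.60196494, 0.23869098]), 'tcp_rot': array([-5.08491686e-07,  1.92147963e-01,  9.81365966e-01, -2.94112342e-05]), 'contact_force': array([-0.71107317, -0.42995836, -0.09935308]), 'wrist_torque': array([-0.00851586, -0.05011146, -0.05778343]), 'finger_force': 0.0, 'width': 0.08788282739690857}
```

View pics/top0.png

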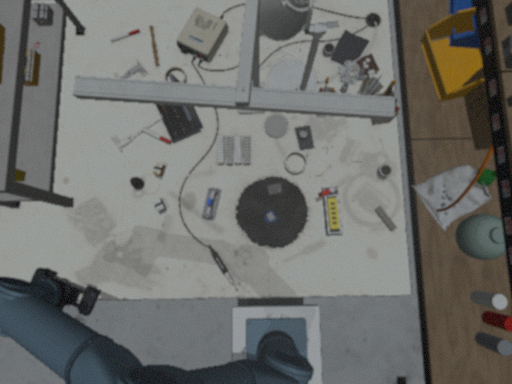

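View pics/side0.png

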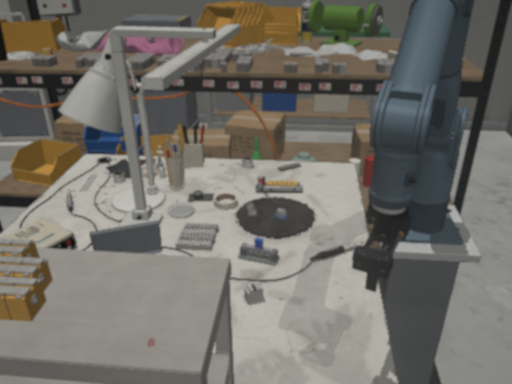

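The top view shows the stand with the comb at about (211,204) and the holder at about (332,211), its latch at the upper end near (326,192). The side view shows the comb's blue grip at (259,243) and the holder at (279,186). I'll enlarge both.

Run:
```python
from h import *
t=cv2.imread("pics/top0.png");s=cv2.imread("pics/side0.png")
def c(im,x,y,w,h): return cv2.resize(im[y:y+h,x:x+w],(396,296),interpolation=cv2.INTER_CUBIC)
a=np.hstack([c(t,187,180,53,40),c(t,306,185,66,50)]); b=np.hstack([c(s,233,230,53,40),c(s,250,168,66,50)])
cv2.imwrite("pics/z0.png",np.vstack([a,b]))
```

```text
(no output)
```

View pics/z0.png

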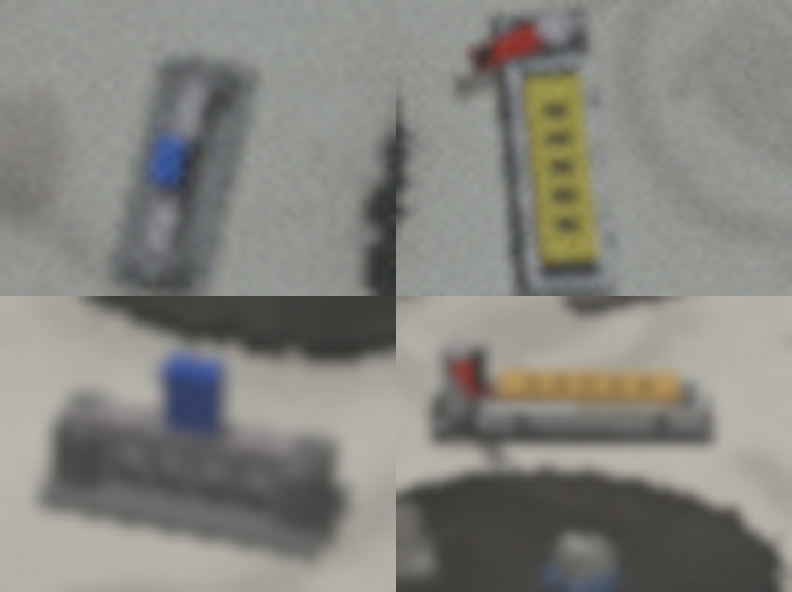

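The crops show five dark slots in the brass, the red latch open to the left (toward +y), and the comb bar with its blue grip tilted about 0.2 rad. I'll measure these by colour segmentation on averaged frames.

```bash
cat > m.py <<'E'
from h import *
def avg(n,k=6): return np.mean([grab_frame(n).astype(float) for _ in range(k)],0)
def plane(n,mask,z):
    v,u=np.nonzero(mask); return np.array([atz(n,(a,b),z)[:2] for a,b in zip(u,v)])
E
python3 - <<'E'
from m import *
for n,(cx,cy),(gx,gy) in (("top",(332,211),(211,203)),("side",(279,184),(259,244))):
    I=avg(n,6); np.save(n+".npy",I)
    r,g,b=I[...,0],I[...,1],I[...,2]
    V,U=np.mgrid[:384,:512]
    near=(abs(U-cx)<30)&(abs(V-cy)<30)
    Y=near&(np.minimum(r,g)-b>35)&(r-g<90)
    Yf=cv2.morphologyEx(Y.astype(np.uint8),cv2.MORPH_CLOSE,np.ones((5,5)))>0
    P=plane(n,Yf,.03); c=P.mean(0); rc=cv2.minAreaRect((P*1000).astype(np.float32))
    w,vec=np.linalg.eigh(np.cov(P.T)); d=vec[:,1]*np.sign(vec[0,1])
    print(n,"brass n",Yf.sum(),"c",c.round(4),"dir",np.arctan2(d[1],d[0]).round(3),"rect",rc)
    v,u=np.nonzero(Yf); L=(r+g)[Yf]; s=(P-c)@d; t=(P-c)@[-d[1],d[0]]
    k=abs(t)<.007
    bins=np.arange(-.058,.059,.002); prof=[L[k&(abs(s-x)<.0025)].mean() if (k&(abs(s-x)<.0025)).any() else np.nan for x in bins]
    print("profile",list(zip((bins*1000).round().astype(int),np.round(prof))))
    sc=np.arange(-.012,.0121,.0005)
    f=[np.sum(L[k&(abs(s)<.055)]*np.cos(2*np.pi*(s[k&(abs(s)<.055)])/.018-0)) for _ in [0]]
    z=np.sum((L[k&(abs(s)<.045)]-L[k&(abs(s)<.045)].mean())*np.exp(-2j*np.pi*s[k&(abs(s)<.045)]/.018))
    print("slot phase offset mm (mod18)",(-np.angle(-z)/(2*np.pi)*18).round(2), "contrast",abs(z))
    Rm=near&(r-np.maximum(g,b)>40)&~Y; P=plane(n,Rm,.0495); print("red c",P.mean(0).round(4),Rm.sum())
    B=(abs(U-gx)<15)&(abs(V-gy)<15)&(b-np.maximum(r,g)>30)
    v,u=np.nonzero(B); print("blue px",u.mean(),v.mean(),u.min(),u.max(),v.min(),v.max(),"z.06",atz(n,(u.mean(),v.mean()),.06).round(4),"z.05",atz(n,(u.mean(),v.mean()),.05).round(4))
E
```

```text
top brass n 285 c [ 0.4828 -0.2222] dir 0.05 rect ((483.1728820800781, -222.15798950195312), (113.7235336303711, 34.667388916015625), 2.794344186782837)
profile [(np.int64(-58), np.float64(250.0)), (np.int64(-56), np.float64(250.0)), (np.int64(-54), np.float64(268.0)), (np.int64(-52), np.float64(286.0)), (np.int64(-50), np.float64(291.0)), (np.int64(-48), np.float64(296.0)), (np.int64(-46), np.float64(291.0)), (np.int64(-44), np.float64(288.0)), (np.int64(-42), np.float64(261.0)), (np.int64(-40), np.float64(252.0)), (np.int64(-38), np.float64(203.0)), (np.int64(-36), np.float64(202.0)), (np.int64(-34), np.float64(214.0)), (np.int64(-32), np.float64(229.0)), (np.int64(-30), np.float64(256.0)), (np.int64(-28), np.float64(267.0)), (np.int64(-26), np.float64(278.0)), (np.int64(-24), np.float64(265.0)), (np.int64(-22), np.float64(252.0)), (np.int64(-20), np.float64(224.0)), (np.int64(-18), np.float64(206.0)), (np.int64(-16), np.float64(213.0)), (np.int64(-14), np.float64(221.0)), (np.int64(-12), np.float64(257.0)), (np.int64(-10), np.float64(264.0)), (np.int64(-8), np.float64(277.0)), (np
[... 3107 characters left out ...]
)), (np.int64(32), np.float64(297.0)), (np.int64(34), np.float64(289.0)), (np.int64(36), np.float64(286.0)), (np.int64(38), np.float64(283.0)), (np.int64(40), np.float64(291.0)), (np.int64(42), np.float64(299.0)), (np.int64(44), np.float64(307.0)), (np.int64(46), np.float64(314.0)), (np.int64(48), np.float64(317.0)), (np.int64(50), np.float64(319.0)), (np.int64(52), np.float64(316.0)), (np.int64(54), np.float64(313.0)), (np.int64(56), np.float64(303.0)), (np.int64(58), np.float64(292.0))]
slot phase offset mm (mod18) 1.03 contrast 343.03515668609435
red c [ 0.5636 -0.194 ] 14
blue px 258.13461538461536 242.05769230769232 255 261 238 247 z.06 [0.5316 0.2376 0.06  ] z.05 [0.5331 0.2229 0.05  ]
```

Run:
```python
from m import *
T=lambda p:((p[0]+.5)/7.472-.5+187,(p[1]+.5)/7.4-.5+180)
S=lambda p:((p[0]+.5)/7.472-.5+233,(p[1]-296+.5)/7.4-.5+230)
for n,f,a,b,z in (("top",T,(192,75),(160,250),.038),("top",T,(163,57),(113,280),.02),("top",T,(258,72),(205,292),.01),("side",S,(40,503),(320,555),0),("side",S,(62,397),(335,440),.034)):
    A,B=atz(n,f(a),z)[:2],atz(n,f(b),z)[:2]; d=A-B; d*=np.sign(d[0]); print(n,A.round(4),B.round(4),np.arctan2(d[1],d[0]).round(3),np.linalg.norm(d).round(3))
# model fits by mask overlap of grip: chamfer of projected box hull vs blue mask
from scipy.optimize import minimize
def hull(n,x,y,yaw,box,z0):
    c=np.array([[sx*box[0]/2,sy*box[1]/2,z] for sx in(-1,1) for sy in(-1,1) for z in z0]); c=c@R.from_euler('z',yaw).as_matrix().T+[x,y,0]
    return c
for n in("top","side"):
    I=np.load(n+".npy"); b=I[...,2]-np.maximum(I[...,0],I[...,1]); cx,cy=(209,201) if n=="top" else (258,242)
    k=8; x0,y0=cx-15,cy-15; crop=b[y0:y0+30,x0:x0+30]; crop=np.clip(crop/np.percentile(crop,98),0,1)
    def cost(q,yaw):
        p=(proj(n,hull(n,*q,yaw,(.024,.014),(.038,.068)))-[x0-.5,y0-.5])*k
        m=np.zeros((30*k,30*k),np.uint8); cv2.fillConvexPoly(m,cv2.convexHull(p.astype(np.float32)).astype(np.float32).round().astype(int),255)
        m=cv2.resize(m,(30,30),interpolation=cv2.INTER_AREA)/255.; m=cv2.GaussianBlur(m,(0,0),.5); return ((m-crop)**2).sum()
    best=min((cost((x,y),yaw),x,y,yaw) for x in np.arange(.522,.542,.001) for y in np.arange(.222,.244,.001) for yaw in (-.25,-.2,-.15,-.1)); print(n,best)
```

```text
top [0.576  0.2251] [0.4876 0.2405] -0.172 0.09
top [0.5887 0.2422] [0.4747 0.2663] -0.209 0.117
top [0.5819 0.1951] [0.4689 0.2215] -0.23 0.116
side [0.5941 0.2394] [0.4772 0.264 ] -0.208 0.119
side [0.588  0.2107] [0.4738 0.2312] -0.177 0.116
top (np.float64(1.2174095355314116), np.float64(0.531), np.float64(0.23500000000000001), -0.25)Traceback (most recent call last):
  File "<stdin>", line 18, in <module>
  File "<stdin>", line 18, in <genexpr>
  File "<stdin>", line 15, in cost
  File "h.py", line 11, in proj
    K,r,t=cal(n); return cv2.projectPoints(np.array(P,float).reshape(-1,1,3),r,t,K,None)[0].reshape(-1,2)
          ~~~^^^
  File "h.py", line 5, in cal
    c=get_calibration(n); return np.array(c["mtx"],float),np.array(c["rvec"],float).ravel(),np.array(c["tvec"],float).ravel()
ValueError: time passes only in moves, steps and waits
```

Request:
{"method": "servo_tool", "body": {"plan": [[[-0.101,-0.0587,0.025,0,0,0],[-0.101,-0.0587,0.025,0,0,0],[-0.101,-0.0587,0.025,0,0,0],[-0.101,-0.0587,0.025,0,0,0],[-0.101,-0.0587,0.025,0,0,0],[-0.101,-0.0587,0.025,0,0,-0.6],[-0.101,-0.0587,0.025,0,0,-0.6],[-0.101,-0.0587,0.025,0,0,-0.57]]], "gripper": 0.6}}

```text
t: 2.9
tcp_pos: [0.5399, 0.2376, 0.1386]
tcp_rot: [0.0, 0.104, 0.995, 0.0]
contact_force: [1.2, 0.9, -0.2]
width: 0.0531
finger_force: 0.0
```

```bash
cat >> h.py <<'E'
_c={}
_cal0=cal
def cal(n):
    if n not in _c: _c[n]=_cal0(n)
    return _c[n]
def go(target,yaw=None):
    "print world error and tool-unit move to a target TCP; yaw: wanted angle of row axis (mod pi)"
    s=get_state(); p=s["tcp_pos"]; q=s["tcp_rot"]; M=R.from_quat(np.roll(q,-1)).as_matrix()
    a=np.arctan2(M[1,1],M[0,1])-np.pi/2
    a=(a+np.pi/2)%np.pi-np.pi/2
    print("t",round(s["t"],2),"tcp",p.round(4),"rowyaw",a.round(4),"tilt",M[:,2].round(4),"w",round(s["width"],4),"ff",round(s["finger_force"],1),"F",s["contact_force"].round(2),"T",s["wrist_torque"].round(2))
    print("units total shift",(M.T@(np.array(target)-p)/.5).round(4), "" if yaw is None else "turn z %.3f"%(-(yaw-a)/.1))
    print("tool x",M[:,0].round(3),"y",M[:,1].round(3)); return s
E
python3 -c "
from h import *
go([.531,.232,.037],-.21)
save('side','pics/s1.png');save('top','pics/t1.png')
t=cv2.imread('pics/t1.png');s=cv2.imread('pics/s1.png')
c=lambda im,x,y:cv2.resize(im[y:y+75,x:x+50],(400,600),interpolation=cv2.INTER_CUBIC)
cv2.imwrite('pics/z1.png',np.hstack([c(t,187,160),c(s,233,195)]))
"
```

```text
t 2.9 tcp [0.5399 0.2376 0.1386] rowyaw -0.2077 tilt [ 5.e-04  4.e-04 -1.e+00] w 0.0531 ff 0.0 F [ 1.16  0.94 -0.18] T [ 0.   -0.01 -0.02]
units total shift [ 0.0152 -0.0147  0.2032] turn z 0.023
tool x [-0.979  0.206 -0.   ] y [0.206 0.979 0.   ]
```

View pics/z1.png

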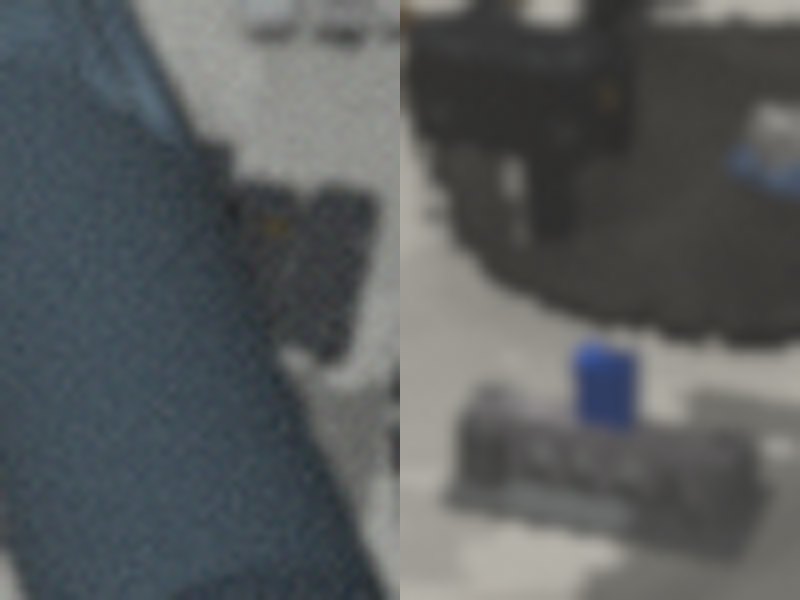

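```bash
python3 -c "
from h import *
s=get_state();p=s['tcp_pos'];M=R.from_quat(np.roll(s['tcp_rot'],-1)).as_matrix()
for d in (.027,.032,.037): print(d,proj('side',[p+M@[e,d,0] for e in (-.009,0,.009)]).round(1).tolist())
for y in (.228,.232,.235): print(y,proj('side',[[.531,y,z] for z in (.038,.053,.068)]).round(1).tolist())
"
```

```text
0.027 [[248.4, 222.7], [251.3, 223.2], [254.3, 223.7]]
0.032 [[247.8, 223.5], [250.7, 224.0], [253.7, 224.6]]
0.037 [[247.2, 224.4], [250.2, 224.9], [253.1, 225.4]]
0.228 [[258.7, 246.3], [258.7, 242.2], [258.6, 238.1]]
0.232 [[258.6, 247.1], [258.5, 243.0], [258.5, 238.8]]
0.235 [[258.5, 247.6], [258.4, 243.5], [258.4, 239.4]]
```

Request:
{"method": "servo_tool", "body": {"plan": [[[0.0132,-0.0145,0.0,0,0,0.02],[0,0,0.035,0,0,0],[0,0,0.035,0,0,0],[0,0,0.035,0,0,0],[0,0,0.035,0,0,0],[0,0,0.033,0,0,0],[0,0,0.03,0,0,0],[0,0,0,0,0,0]]]}}

```text
t: 4.0
tcp_pos: [0.53, 0.2328, 0.0359]
tcp_rot: [-0.001, 0.106, 0.994, -0.001]
contact_force: [-0.3, -0.8, 0.1]
width: 0.0529
finger_force: 0.0
```

```bash
python3 -c "
from h import *
go([.532,.232,.037],-.21)
save('side','pics/s2.png')
s=cv2.imread('pics/s2.png')
cv2.imwrite('pics/z2.png',cv2.resize(s[205:265,230:290],(600,600),interpolation=cv2.INTER_CUBIC))
"
```

```text
t 4.0 tcp [0.53   0.2328 0.0359] rowyaw -0.2118 tilt [-0.002  -0.0011 -1.    ] w 0.0529 ff 0.0 F [-0.31 -0.8   0.1 ] T [-0.05  0.04 -0.02]
units total shift [-0.0042 -0.0007 -0.0023] turn z -0.018
tool x [-0.978  0.21   0.002] y [ 0.21   0.978 -0.001]
```

View pics/z2.png

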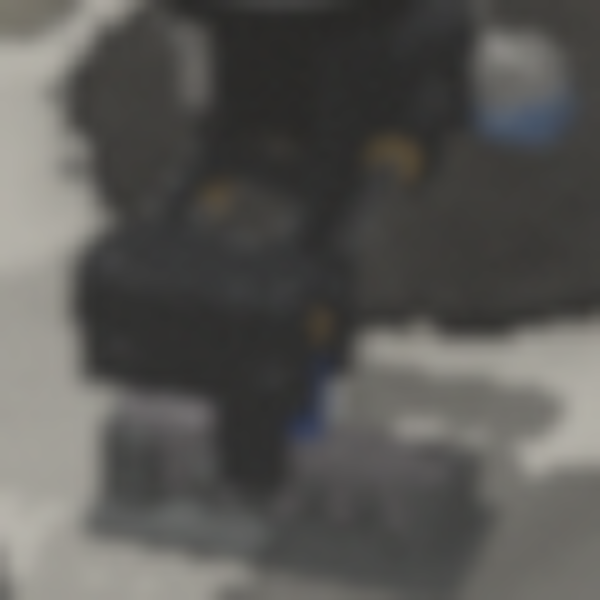

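```bash
python3 -c "
from h import *
s=get_state();p=s['tcp_pos'];M=R.from_quat(np.roll(s['tcp_rot'],-1)).as_matrix()
for d in (.027,.04): print(d,proj('side',[p+M@[e,d,z] for e,z in ((-.009,-.005),(.009,-.005),(0,-.005),(0,0))]).round(1).tolist())
"
```

```text
0.027 [[253.0, 250.7], [258.7, 251.7], [255.9, 251.2], [255.9, 252.6]]
0.04 [[251.6, 253.1], [257.4, 254.1], [254.5, 253.6], [254.5, 255.0]]
```

Request:
{"method": "servo_tool", "body": {"plan": [[[0,0,0,0,0,0],[0,0,0,0,0,0],[0,0,0,0,0,0],[0,0,0,0,0,0],[0,0,0,0,0,0],[0,0,0,0,0,0],[0,0,0,0,0,0],[0,0,0,0,0,0]]], "gripper": 0}}

```text
t: 5.05
tcp_pos: [0.5311, 0.2336, 0.0375]
tcp_rot: [0.0, 0.106, 0.994, 0.0]
contact_force: [-0.7, 0.8, 3.3]
width: 0.0137
finger_force: 29.9
```

```bash
python3 -c "
from h import *
go([.532,.232,.15],-.21)
"
```

```text
t 5.05 tcp [0.5311 0.2336 0.0375] rowyaw -0.2118 tilt [ 6.e-04  5.e-04 -1.e+00] w 0.0137 ff 29.9 F [-0.69  0.76  3.34] T [ 0.33 -0.01 -0.07]
units total shift [-0.0026 -0.0025 -0.2251] turn z -0.018
tool x [-0.978  0.21  -0.   ] y [0.21  0.978 0.001]
```

Request:
{"method": "servo_tool", "body": {"plan": [[[0,0,-0.015,0,0,0],[0,0,-0.02,0,0,0],[0,0,-0.03,0,0,0],[0,0,-0.03,0,0,0],[0,0,-0.035,0,0,0],[0,0,-0.035,0,0,0],[0,0,-0.03,0,0,0],[0,0,-0.03,0,0,0]]]}}

```text
t: 6.05
tcp_pos: [0.5308, 0.2332, 0.1508]
tcp_rot: [0.0, 0.106, 0.994, 0.0]
contact_force: [-0.3, 0.8, 0.0]
width: 0.0136
finger_force: 29.9
```

```bash
python3 -c "
from h import *
go([.485,-.222,.15],.05)
"
```

```text
t 6.05 tcp [0.5308 0.2332 0.1508] rowyaw -0.2117 tilt [ 1.e-04  0.e+00 -1.e+00] w 0.0136 ff 29.9 F [-0.3   0.76  0.01] T [ 0.01 -0.09 -0.  ]
units total shift [-0.1019 -0.9093  0.0016] turn z -2.617
tool x [-0.978  0.21  -0.   ] y [0.21  0.978 0.   ]
```

Request:
{"method": "servo_tool", "body": {"plan": [[[-0.0127,-0.08,0,0,0,0],[-0.0127,-0.12,0,0,0,0],[-0.0127,-0.12,0,0,0,0],[-0.0127,-0.12,0,0,0,0],[-0.0127,-0.12,0,0,0,0],[-0.0127,-0.12,0,0,0,0],[-0.0127,-0.12,0,0,0,0],[-0.0127,-0.11,0,0,0,-0.6]]]}}

```text
t: 7.05
tcp_pos: [0.4844, -0.2244, 0.1503]
tcp_rot: [0.0, 0.075, 0.997, -0.0]
contact_force: [0.8, 0.3, -0.7]
width: 0.0134
finger_force: 29.9
```

Request:
{"method": "servo_tool", "body": {"plan": [[[0,0,0,0,0,-0.7],[0,0,0,0,0,-0.7],[0,0,0,0,0,-0.61],[0,0,0.04,0,0,0],[0,0,0.04,0,0,0],[0,0,0.04,0,0,0],[0,0,0,0,0,0],[0,0,0,0,0,0]]]}}

```text
t: 8.05
tcp_pos: [0.4853, -0.2225, 0.0906]
tcp_rot: [0.0, -0.025, 1.0, -0.0]
contact_force: [1.4, -0.2, -1.6]
width: 0.0135
finger_force: 29.9
```

```bash
python3 -c "
from h import *
go([.485,-.222,.09],.05)
save('side','pics/s3.png');save('top','pics/t3.png')
t=cv2.imread('pics/t3.png');s=cv2.imread('pics/s3.png')
c=lambda im,x,y:cv2.resize(im[y:y+75,x:x+50],(400,600),interpolation=cv2.INTER_CUBIC)
cv2.imwrite('pics/z3.png',np.hstack([c(t,305,175),c(s,254,135)]))
"
```

```text
t 8.05 tcp [ 0.4853 -0.2225  0.0906] rowyaw 0.0492 tilt [ 9.e-04 -3.e-04 -1.e+00] w 0.0135 ff 29.9 F [ 1.38 -0.17 -1.58] T [ 0.03 -0.03 -0.01]
units total shift [0.0006 0.001  0.0011] turn z -0.008
tool x [-0.999 -0.049 -0.001] y [-0.049  0.999 -0.   ]
```

View pics/z3.png

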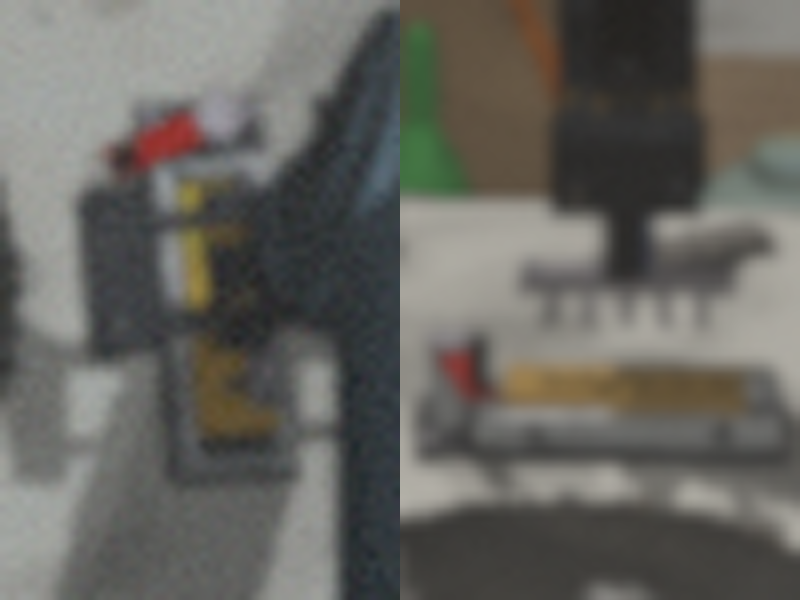

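The side view shows all five teeth (crop columns 547 to 706) hanging almost centred over the brass (503 to 745). I'll compare the tooth phase with the slot phase in this same camera, so calibration errors cancel.

Run:
```python
from m import *
I=avg("side",8); np.save("s3.npy",I)
from scipy.ndimage import map_coordinates
def phase(I,c,yaw,zs,ts,half=.045):
    G=I.sum(2); d=np.array([np.cos(yaw),np.sin(yaw),0]); e=np.array([-d[1],d[0],0])
    s=np.arange(-half,half,.0005); L=0
    for z in zs:
        for t in ts:
            px=proj("side",[np.array([c[0],c[1],z])+a*d+t*e for a in s]); L=L+map_coordinates(G,[px[:,1],px[:,0]],order=1)
    L=L/len(zs)/len(ts); A=np.c_[np.cos(2*np.pi*s/.018),np.sin(2*np.pi*s/.018),np.ones_like(s),s,s**2,s**3]
    co,_,_,_=np.linalg.lstsq(A,L,rcond=None); s0=np.arctan2(-co[1],-co[0])/(2*np.pi)*18
    return s0.round(2),np.hypot(*co[:2]).round(1)
st=go([.485,-.222,.09],.05); p=st["tcp_pos"]; zc=p[2]-.0295
for zs in ([zc+.004],[zc+.008],[zc+.012],[zc+.004,zc+.008,zc+.012]): print("teeth rel TCP",phase(I,p,.0492,np.array(zs),[.005]))
I0=np.load("side.npy")
for y in (-.226,-.222,-.218): print("slots rel .485",y,phase(I0,(.485,y),.05,[.03],[-.003,0,.003]))
```

```text
t 8.55 tcp [ 0.4849 -0.2223  0.0898] rowyaw 0.0492 tilt [ 1.e-04 -0.e+00 -1.e+00] w 0.0139 ff 29.9 F [ 0.57 -0.43 -0.06] T [0.02 0.04 0.03]
units total shift [-0.0003  0.0005 -0.0003] turn z -0.008
tool x [-0.999 -0.049 -0.   ] y [-0.049  0.999 -0.   ]
teeth rel TCP (np.float64(0.76), np.float64(21.4))
teeth rel TCP (np.float64(0.84), np.float64(32.2))
teeth rel TCP (np.float64(0.9), np.float64(37.3))
teeth rel TCP (np.float64(0.85), np.float64(30.3))
slots rel .485 -0.226 (np.float64(1.37), np.float64(16.1))
slots rel .485 -0.222 (np.float64(1.17), np.float64(15.2))
slots rel .485 -0.218 (np.float64(0.96), np.float64(12.9))
```

Request:
{"method": "servo_tool", "body": {"plan": [[[-0.0008,-0.001,0,0,0,0],[0,0,0.016,0,0,0],[0,0,0.016,0,0,0],[0,0,0.01,0,0,0],[0,0,0.008,0,0,0],[0,0,0.003,0,0,0],[0,0,0,0,0,0],[0,0,0,0,0,0]]]}}

```text
t: 9.55
tcp_pos: [0.4854, -0.2228, 0.0634]
tcp_rot: [0.0, -0.025, 1.0, -0.0]
contact_force: [0.1, -0.4, -1.5]
width: 0.0139
finger_force: 29.9
```

```bash
python3 -c "
from h import *
go([.4853,-.2228,.0595],.05)
"
```

```text
t 9.55 tcp [ 0.4854 -0.2228  0.0634] rowyaw 0.0493 tilt [ 4.e-04 -2.e-04 -1.e+00] w 0.0139 ff 29.9 F [ 0.14 -0.42 -1.54] T [ 0.06 -0.01  0.02]
units total shift [0.0002 0.0001 0.0078] turn z -0.007
tool x [-0.999 -0.049 -0.   ] y [-0.049  0.999 -0.   ]
```

Next I'll probe down about 6 mm in small steps. Tip contact with the brass would come near TCP z = 0.0595.

Request:
{"method": "servo_tool", "body": {"plan": [[[0,0,0.002,0,0,0],[0,0,0.002,0,0,0],[0,0,0.002,0,0,0],[0,0,0.002,0,0,0],[0,0,0.002,0,0,0],[0,0,0.002,0,0,0],[0,0,0,0,0,0],[0,0,0,0,0,0]]]}}

```text
t: 10.55
tcp_pos: [0.4853, -0.2228, 0.0572]
tcp_rot: [0.0, -0.025, 1.0, -0.0]
contact_force: [-0.5, -0.0, -1.1]
width: 0.0137
finger_force: 29.9
```

Request:
{"method": "servo_tool", "body": {"plan": [[[0,0,0.002,0,0,0],[0,0,0.002,0,0,0],[0,0,0.002,0,0,0],[0,0,0.002,0,0,0],[0,0,0.002,0,0,0],[0,0,0,0,0,0],[0,0,0,0,0,0],[0,0,0,0,0,0]]]}}

```text
t: 11.55
tcp_pos: [0.4853, -0.2228, 0.0523]
tcp_rot: [0.0, -0.025, 1.0, -0.0]
contact_force: [0.6, -0.3, -1.8]
width: 0.0136
finger_force: 29.9
```

```bash
python3 -c "
from h import *
go([.4853,-.2228,.0415],.05)
"
```

```text
t 11.55 tcp [ 0.4853 -0.2228  0.0523] rowyaw 0.0492 tilt [ 1.e-04 -0.e+00 -1.e+00] w 0.0136 ff 29.9 F [ 0.57 -0.25 -1.8 ] T [ 0.04  0.01 -0.01]
units total shift [-0.     -0.0001  0.0215] turn z -0.008
tool x [-0.999 -0.049 -0.   ] y [-0.049  0.999 -0.   ]
```

The teeth are in with almost no force. I'll go down to just above home, then feel for the seat.

Request:
{"method": "servo_tool", "body": {"plan": [[[0,0,0.003,0,0,0],[0,0,0.003,0,0,0],[0,0,0.003,0,0,0],[0,0,0.003,0,0,0],[0,0,0.003,0,0,0],[0,0,0.002,0,0,0],[0,0,0.001,0,0,0],[0,0,0,0,0,0]]]}}

```text
t: 12.55
tcp_pos: [0.4853, -0.2227, 0.0432]
tcp_rot: [0.0, -0.025, 1.0, 0.0]
contact_force: [-0.1, 0.3, -1.5]
width: 0.0138
finger_force: 29.9
```

Request:
{"method": "servo_tool", "body": {"plan": [[[0,0,0.001,0,0,0],[0,0,0.001,0,0,0],[0,0,0.001,0,0,0],[0,0,0,0,0,0],[0,0,0,0,0,0],[0,0,0,0,0,0],[0,0,0,0,0,0],[0,0,0,0,0,0]]]}}

```text
t: 13.55
tcp_pos: [0.4853, -0.2227, 0.0417]
tcp_rot: [0.0, -0.025, 1.0, -0.0]
contact_force: [-0.2, 0.0, -2.2]
width: 0.0138
finger_force: 29.9
```

Request:
{"method": "servo_tool", "body": {"plan": [[[0,0,0.001,0,0,0],[0,0,0,0,0,0],[0,0,0,0,0,0],[0,0,0,0,0,0],[0,0,0,0,0,0],[0,0,0,0,0,0],[0,0,0,0,0,0],[0,0,0,0,0,0]]]}}

```text
t: 14.55
tcp_pos: [0.4853, -0.2228, 0.0414]
tcp_rot: [0.0, -0.025, 1.0, -0.0]
contact_force: [-0.9, 0.7, 5.6]
width: 0.0139
finger_force: 29.9
```

It is seated at 5.6 N. I'll release, rise and look.

Request:
{"method": "servo_tool", "body": {"plan": [[[0,0,0,0,0,0],[0,0,0,0,0,0],[0,0,0,0,0,0],[0,0,-0.01,0,0,0],[0,0,-0.03,0,0,0],[0,0,-0.05,0,0,0],[0,0,-0.06,0,0,0],[0,0,-0.06,0,0,0]]], "gripper": 0.5}}

```text
t: 15.55
tcp_pos: [0.4854, -0.2228, 0.1482]
tcp_rot: [0.0, -0.025, 1.0, -0.0]
contact_force: [-0.0, -1.0, 0.5]
width: 0.0442
finger_force: 0.0
```

Request:
{"method": "servo_tool", "body": {"plan": [[[0.1,0,0,0,0,0],[0.1,0,0,0,0,0],[0,0,0,0,0,0],[0,0,0,0,0,0],[0,0,0,0,0,0],[0,0,0,0,0,0],[0,0,0,0,0,0],[0,0,0,0,0,0]]]}}

```text
t: 16.55
tcp_pos: [0.3855, -0.2276, 0.1461]
tcp_rot: [-0.0, -0.025, 1.0, 0.0]
contact_force: [0.5, -0.3, -1.1]
width: 0.0443
finger_force: 0.0
```

Run:
```python
from m import *
go([.55,-.19,.1],.05)
T=avg("top",6);S=avg("side",6);np.save("t4.npy",T);np.save("s4.npy",S)
for n in("top","side"): print(n,[(r["xy"],r["confidence"]) for r in recognise(n,"latch_pin")])
c=lambda im,x,y:cv2.resize(im[y:y+75,x:x+50][:,:,::-1].astype(np.uint8),(400,600),interpolation=cv2.INTER_CUBIC)
cv2.imwrite('pics/z4.png',np.hstack([c(T,305,175),c(S,250,140)]))
```

```text
t 16.55 tcp [ 0.3855 -0.2276  0.1461] rowyaw 0.0494 tilt [-1.e-04  1.e-04 -1.e+00] w 0.0443 ff 0.0 F [ 0.49 -0.26 -1.08] T [ 0.07  0.03 -0.02]
units total shift [-0.3323  0.0589  0.0923] turn z -0.006
tool x [-0.999 -0.049  0.   ] y [-0.049  0.999  0.   ]
top [([326.6, 187.7], 0.55)]
side [([264.7, 178.4], 0.59)]
```

View pics/z4.png

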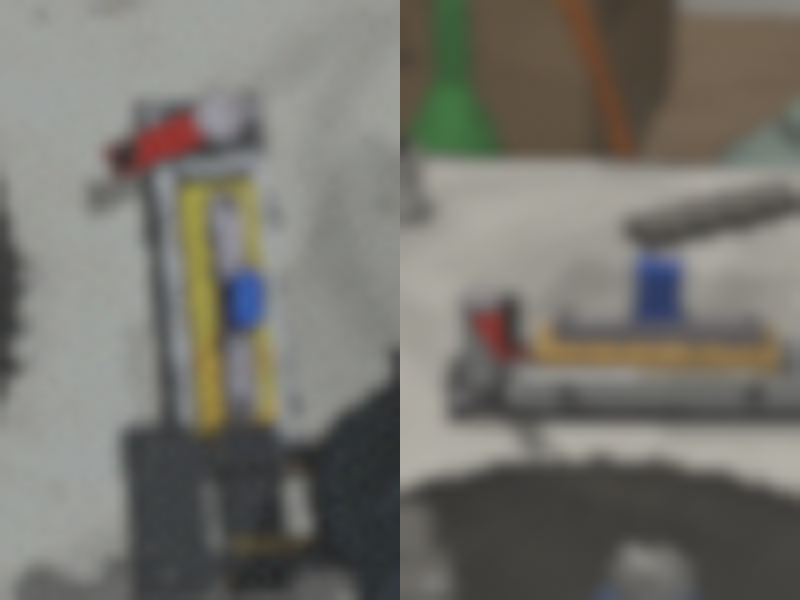

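The comb sits home on the brass. The latch's dark pin shows at about (319.8,194) in the top view and (263.5,179.5) in the side view, and the pivot disc at (332.3,189) in the top view.

Run:
```python
from h import *
print("pin top",[atz("top",(319.8,193.8),z).round(4) for z in(.055,.0625,.07)])
print("pin side",[atz("side",(263.4,179.3),z).round(4) for z in(.055,.0625,.07)])
print("pivot top",[atz("top",(332.3,188.9),z).round(4) for z in(.045,.055,.065)])
u=np.array([np.cos(.05),np.sin(.05)]);v=np.array([-u[1],u[0]])
for sh in(-8,-4,0,4,8):
    piv=np.array([.4857,-.2228])+u*(.088-sh/1000); pin=piv+v*.05; print(sh,piv.round(4),pin.round(4),proj("top",[[*pin,.0495],[*pin,.0755]]).round(1).tolist(),proj("side",[[*pin,.0495],[*pin,.0755]]).round(1).tolist(),"base end",proj("side",[[*(piv+u*.016-v*(-.03)),0]]).round(1))
```

```text
pin top [array([ 0.5517, -0.1723,  0.055 ]), array([ 0.5505, -0.171 ,  0.0625]), array([ 0.5493, -0.1697,  0.07  ])]
pin side [array([ 0.5546, -0.1958,  0.055 ]), array([ 0.5533, -0.1807,  0.0625]), array([ 0.5519, -0.1656,  0.07  ])]
pivot top [array([ 0.571 , -0.2211,  0.045 ]), array([ 0.5693, -0.219 ,  0.055 ]), array([ 0.5676, -0.217 ,  0.065 ])]
-8 [ 0.5816 -0.218 ] [ 0.5791 -0.1681] [[318.1, 186.8], [319.3, 185.5]] [[256.3, 183.6], [256.2, 177.4]] base end [[252.5 192.6]]
-4 [ 0.5776 -0.2182] [ 0.5751 -0.1683] [[318.2, 187.8], [319.4, 186.6]] [[257.3, 183.6], [257.3, 177.4]] base end [[253.5 192.6]]
0 [ 0.5736 -0.2184] [ 0.5711 -0.1685] [[318.3, 188.9], [319.5, 187.6]] [[258.4, 183.6], [258.4, 177.4]] base end [[254.6 192.7]]
4 [ 0.5696 -0.2186] [ 0.5671 -0.1687] [[318.4, 189.9], [319.6, 188.7]] [[259.5, 183.7], [259.4, 177.5]] base end [[255.6 192.7]]
8 [ 0.5656 -0.2188] [ 0.5631 -0.1689] [[318.5, 191.0], [319.7, 189.8]] [[260.5, 183.7], [260.5, 177.5]] base end [[256.6 192.7]]
```

The latch stands at about 0.3 rad, with the pin near (0.553, -0.171) and the pivot near (0.571, -0.219). I'll pinch the pin with a 26 mm opening.

Request:
{"method": "servo_tool", "body": {"plan": [[[-0.085,0.0242,0,0,0,0],[-0.085,0.0242,0,0,0,0],[-0.085,0.0242,0,0,0,0],[-0.085,0.0242,0,0,0,0],[0,0,0.05,0,0,0],[0,0,0.05,0,0,0],[0,0,0,0,0,0],[0,0,0,0,0,0]]], "gripper": 0.3}}

```text
t: 18.25
tcp_pos: [0.5532, -0.1712, 0.097]
tcp_rot: [0.0, -0.025, 1.0, -0.0]
contact_force: [0.3, -0.2, 0.8]
width: 0.0266
finger_force: 0.0
```

Run:
```python
from m import *
go([.553,-.171,.054],.05)
S=avg("side",4);T=avg("top",2)
c=lambda im,x,y:cv2.resize(im[y:y+75,x:x+50][:,:,::-1].astype(np.uint8),(400,600),interpolation=cv2.INTER_CUBIC)
cv2.imwrite('pics/z5.png',np.hstack([c(T,295,165),c(S,240,140)]))
```

```text
t 18.25 tcp [ 0.5532 -0.1712  0.097 ] rowyaw 0.049 tilt [ 8.e-04 -3.e-04 -1.e+00] w 0.0266 ff 0.0 F [ 0.25 -0.21  0.77] T [0.03 0.01 0.05]
units total shift [0.0005 0.0004 0.086 ] turn z -0.010
tool x [-0.999 -0.049 -0.001] y [-0.049  0.999 -0.   ]
```

View pics/z5.png

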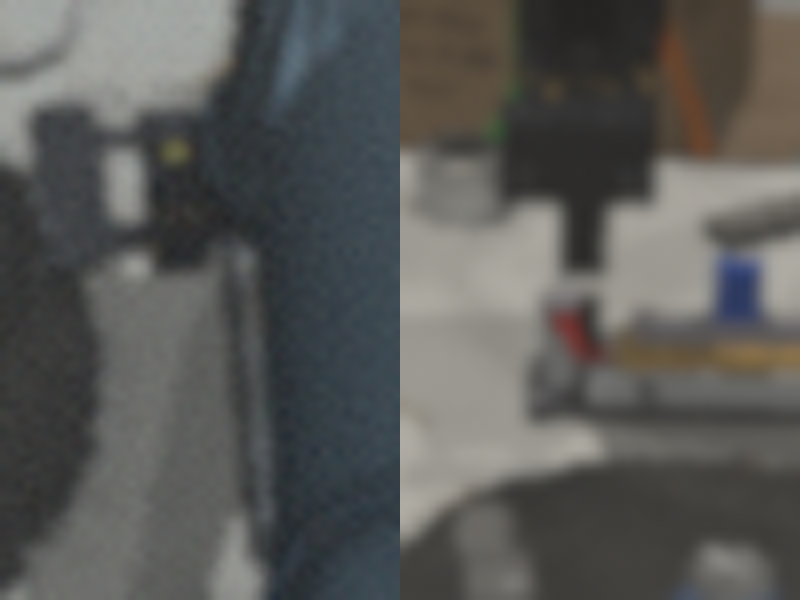

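The finger (crop columns 563 to 605) is in line with the pin at about 588, so I'll go down, stop and close.

Request:
{"method": "servo_tool", "body": {"plan": [[[0,0,0.02,0,0,0],[0,0,0.02,0,0,0],[0,0,0.015,0,0,0],[0,0,0.015,0,0,0],[0,0,0.01,0,0,0],[0,0,0.005,0,0,0],[0,0,0,0,0,0],[0,0,0,0,0,0]]]}}

```text
t: 19.55
tcp_pos: [0.553, -0.171, 0.054]
tcp_rot: [0.0, -0.025, 1.0, -0.0]
contact_force: [-0.8, 0.6, -0.2]
width: 0.0266
finger_force: 0.0
```

Request:
{"method": "servo_tool", "body": {"plan": [[[0,0,0,0,0,0],[0,0,0,0,0,0],[0,0,0,0,0,0],[0,0,0,0,0,0],[0,0,0,0,0,0],[0,0,0,0,0,0],[0,0,0,0,0,0],[0,0,0,0,0,0]]], "gripper": 0}}

```text
t: 20.55
tcp_pos: [0.5528, -0.1707, 0.0538]
tcp_rot: [-0.0, -0.025, 1.0, 0.0]
contact_force: [-0.2, 1.7, 3.4]
width: 0.0091
finger_force: 30.0
```

```bash
python3 -c "
from h import *
go([.553,-.171,.054],.05)
"
```

```text
t 20.55 tcp [ 0.5528 -0.1707  0.0538] rowyaw 0.0494 tilt [-0.e+00  3.e-04 -1.e+00] w 0.0091 ff 30.0 F [-0.16  1.75  3.41] T [0.58 0.29 0.01]
units total shift [-0.0004 -0.0006 -0.0004] turn z -0.006
tool x [-0.999 -0.049  0.   ] y [-0.049  0.999  0.   ]
```

The pin is pinched. I'll swing the first half of the arc, then check the force.

Request:
{"method": "servo_tool", "body": {"plan": [[[0.0072,-0.0028,0,0,0,0],[0.007,-0.0033,0,0,0,0],[0.007,-0.0041,0,0,0,0],[0.0067,-0.0046,0,0,0,0],[0.006,-0.0048,0,0,0,0],[0.0055,-0.0052,0,0,0,0],[0.0053,-0.006,0,0,0,0],[0.0052,-0.0064,0,0,0,0]]]}}

```text
t: 21.55
tcp_pos: [0.5281, -0.1888, 0.0536]
tcp_rot: [-0.001, -0.026, 1.0, 0.001]
contact_force: [-2.1, 7.4, 5.9]
width: 0.0094
finger_force: 30.0
```

```bash
python3 -c "
from h import *
go([.5206,-.2204,.054],.05)
"
```

```text
t 21.55 tcp [ 0.5281 -0.1888  0.0536] rowyaw 0.0511 tilt [-0.0015  0.0024 -1.    ] w 0.0094 ff 30.0 F [-2.06  7.4   5.9 ] T [1.54 0.32 0.19]
units total shift [ 0.0183 -0.0623 -0.0008] turn z 0.011
tool x [-0.999 -0.051  0.001] y [-0.051  0.999  0.002]
```

Request:
{"method": "servo_tool", "body": {"plan": [[[0.0045,-0.0066,0,0,0,0],[0.004,-0.007,0,0,0,0],[0.0033,-0.0073,0,0,0,0],[0.0027,-0.0076,0,0,0,0],[0.0021,-0.0078,0,0,0,0],[0.0014,-0.008,0,0,0,0],[0.0008,-0.008,0,0,0,0],[0,0,0,0,0,0]]]}}

```text
t: 22.55
tcp_pos: [0.5184, -0.2171, 0.0535]
tcp_rot: [-0.002, -0.025, 1.0, 0.001]
contact_force: [-5.1, 4.6, 7.2]
width: 0.0084
finger_force: 30.0
```

```bash
python3 -c "
from h import *
go([.5206,-.2204,.054],.05)
"
```

```text
t 22.55 tcp [ 0.5184 -0.2171  0.0535] rowyaw 0.0494 tilt [-0.0042  0.0011 -1.    ] w 0.0084 ff 30.0 F [-5.06  4.62  7.21] T [0.94 0.97 0.22]
units total shift [-0.0041 -0.0069 -0.0011] turn z -0.006
tool x [-0.999 -0.049  0.004] y [-0.049  0.999  0.001]
```

Request:
{"method": "servo_tool", "body": {"plan": [[[0,-0.002,0,0,0,0],[0,-0.002,0,0,0,0],[0,-0.002,0,0,0,0],[0,-0.001,0,0,0,0],[0,0,0,0,0,0],[0,0,0,0,0,0],[0,0,0,0,0,0],[0,0,0,0,0,0]]]}}

```text
t: 23.55
tcp_pos: [0.5188, -0.2197, 0.0534]
tcp_rot: [-0.002, -0.025, 1.0, 0.001]
contact_force: [-4.6, 5.3, 7.8]
width: 0.0089
finger_force: 30.0
```

Request:
{"method": "servo_tool", "body": {"plan": [[[0,-0.001,0,0,0,0],[0,-0.001,0,0,0,0],[0,-0.001,0,0,0,0],[0,-0.001,0,0,0,0],[0,0,0,0,0,0],[0,0,0,0,0,0],[0,0,0,0,0,0],[0,0,0,0,0,0]]]}}

```text
t: 24.55
tcp_pos: [0.5188, -0.2199, 0.0534]
tcp_rot: [-0.002, -0.026, 1.0, 0.002]
contact_force: [-4.9, 9.1, 9.2]
width: 0.0089
finger_force: 30.0
```

The motion stalled while the force rose, so the latch is at its stop. I'll release, rise, retreat and check.

Request:
{"method": "servo_tool", "body": {"plan": [[[0,0,0,0,0,0],[0,0,0,0,0,0],[0,0,0,0,0,0],[0,0,-0.01,0,0,0],[0,0,-0.03,0,0,0],[0,0,-0.05,0,0,0],[0,0,-0.06,0,0,0],[0,0,-0.05,0,0,0]]], "gripper": 0.3}}

```text
t: 25.55
tcp_pos: [0.5214, -0.2231, 0.1561]
tcp_rot: [0.001, -0.025, 1.0, -0.0]
contact_force: [0.3, 0.3, -0.2]
width: 0.0266
finger_force: 0.0
```

Request:
{"method": "servo_tool", "body": {"plan": [[[0.1,0.05,-0.02,0,0,0],[0.1,0.05,0,0,0,0],[0.08,0.05,0,0,0,0],[0,0.05,0,0,0,0],[0,0.05,0,0,0,0],[0,0.05,0,0,0,0],[0,0,0,0,0,0],[0,0,0,0,0,0]]]}}

```text
t: 26.55
tcp_pos: [0.3741, -0.0807, 0.1643]
tcp_rot: [0.001, -0.024, 1.0, -0.0]
contact_force: [0.0, -0.3, -0.0]
width: 0.0264
finger_force: 0.0
```

Run:
```python
from m import *
go([.553,-.171,.054],.05)
S=avg("side",4);T=avg("top",4)
c=lambda im,x,y:cv2.resize(im[y:y+75,x:x+50][:,:,::-1].astype(np.uint8),(400,600),interpolation=cv2.INTER_CUBIC)
cv2.imwrite('pics/z6.png',np.hstack([c(T,305,175),c(S,250,140)]))
```

```text
t 26.55 tcp [ 0.3741 -0.0807  0.1643] rowyaw 0.0488 tilt [ 1.2e-03 -5.0e-04 -1.0e+00] w 0.0264 ff 0.0 F [ 0.04 -0.27 -0.03] T [ 0.   -0.04  0.03]
units total shift [-0.3483 -0.1977  0.2211] turn z -0.012
tool x [-0.999 -0.049 -0.001] y [-0.049  0.999 -0.001]
```

View pics/z6.png

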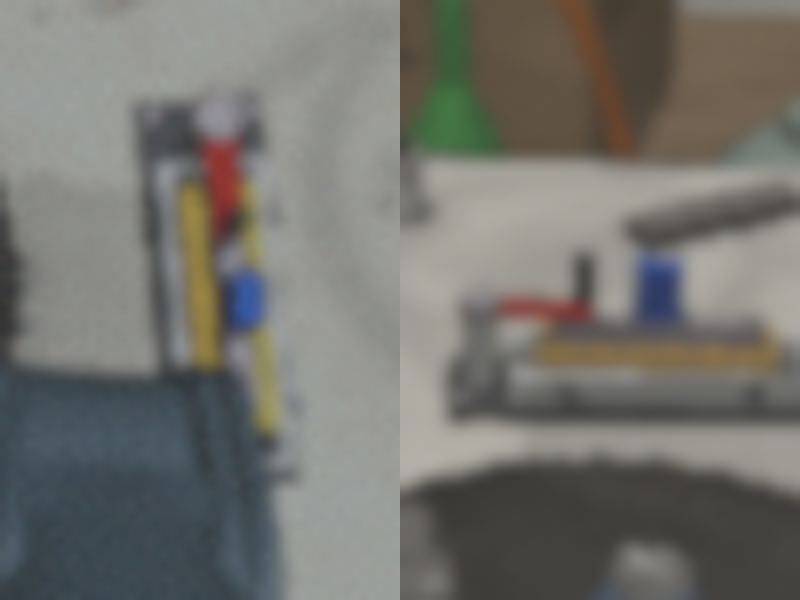

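The latch lies along the comb's back: the red bar runs from (215,120) to (228,235) in the top crop, parallel to the plate edge, and the pin stands beside the blue grip. The comb is home and the arm is clear, so I'm handing in.

```bash
python3 -c "
from station import *
print(hand_in())"
```

```text
the job is handed in; nothing more can be done
None
```

The comb sits fully home in the brass plate, the red latch is closed over its back to the stop, and the job is handed in at about 27 s of the 64 s; the hand-in call gave no verdict.

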